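Square up a specimen-tray frame corner

ROBOT

A 6-joint arm with a two-finger parallel gripper is mounted at the origin on a cart in front of the work surface, level with it; the furniture and walls round the work are solid. World frame = base frame: x ahead of the robot, y to its left, z up, the work surface at z = 0. Lengths are in m, angles in rad, forces in N, time in s.
With the tool pointing down it reaches from about 0.325 to 0.9 m from the base axis. Payload 6.1 kg.
Tool frame: the origin (TCP) lies midway between the tips of the shut fingers; the grasp point (between the pads) lies behind it (grip_point_offset is the z of the grasp point in the tool frame, in m); z points along the fingers, y is the line along which they close (so a half turn about z gives the same grasp; the last joint's range is limited). The gripper opens to 87 mm and grips with 3 to 60 N. Pads are 19 mm wide; open, the fingers measure 117 mm over their backs; the gripper's body (75 mm by 190 mm) begins 51 mm behind the grasp point.
Start: joints at [-1.37, 0.22, 1.526, -0, 1.395, -0.126], TCP at [0.201, -0.592, 0.223] pointing down, gripper open.
Joint ranges: [-2.98, 2.98], [-0.91, 2.08], [0.09, 2.57], [-1.24, 4.39], [0.2, 2.65], [-2.68, 2.68]. Speed limits (rad/s): [2.57, 2.57, 3.01, 3.14, 3.14, 3.14].

INTERFACE

Orientations are given as a unit quaternion [w, x, y, z].
In Python, from plant import get_state, snapshot, hand_in, grip_point_offset gives the robot as it stands.
- The arm moves only by the shell command python3 -m crank 'ROWS' [OPENING] [FORCE]. ROWS is JSON, a list of rows, each an object with "slide": the shift along the tool's x, y, z in cm, a list of three; "roll": the turn about the tool's z in degrees. In form: [{"slide": [x, y, z], "roll": roll}, ...]. A call has exactly 10 rows; each row shifts and turns the commanded pose from where the row before left it, along the tool's axes as they then stand; what a row does not reach is not made up. A row lasts 1/12 s, in which the tool goes at most 41.7 mm and 7.16 degrees, less where a joint would pass 70% of its speed; a pose out of reach is approached as far as the arm can. A call with a gripper value outside its range is refused whole. OPENING is the opening, from 0 (shut) to 1 (fully open), set as the call begins (- or left out, the last holds). The fingers move at their own pace and stop on an object; FORCE is the grip in N (left out, the last holds). Time passes only in rows, so rows that do not move let the fingers close, or fill a call up. It gives the time, the measured TCP pose, the force, the opening and the grip force at its end, in the units of the state.
- get_state(): the state, without advancing time (a new reading comes with each control period).
- snapshot(name): name is "scene" or "side" or "wrist"; returns a dict with "img" (420x560x3 uint8, red, green, blue), "depth" (420x560 float32, m along the optical axis (not along the pixel's ray), 0 where there is no reading), "K" (3x3 intrinsics, pixels), "rvec" (rotation vector, rad) and "tvec" (3), from world to camera coordinates, as OpenCV has them. Camera axes: x right, y down, z forward; pixel columns grow to the right and rows downward; lengths in m; the calibration is good to about 2 mm. A picture is of the moment at which its call begins.
- hand_in(): hands the job in; it is judged then, once.
The state is a dict: "time_s": time; "joint_positions": joint angles; "qvel": joint speeds; "tau": joint torques, N m; "ee_pos": TCP position; "eef_rot": TCP orientation; "force": force on the tool from outside, world axes, zero at the start; "ft_torque": the same for the moment, N m; "opening": finger opening in m; "gripper_force": force on a finger pad.
Only numpy, scipy, OpenCV 4.12 (cv2) and the standard library are available. Lean on these libraries where they do the work, as an engineer would, in place of code of your own. Each camera call takes 0.05 s, during which the arm holds its last target. There are 200 camera calls.

TASK

Take the pink feldspar out of the corner of the wooden tray frame and set it in the blue plastic dish. Then fetch the aluminium square by its black knob, lay it flat on the frame's baseboard and press its right-angled corner home into the inside corner of the two rails, so that both outer edges bear flush and firmly against their rails. Finish while still holding the square pressed there, and leave the brush, the black basalt and the horn coral where they are.

Things in the scene. Friction and masses are not known exactly. Their poses are not given: they have to be found in the camera images.
- board: Plywood baseboard, fixed, 180x180x12 mm; origin at the centre of its underside on the worktop. Along its +x and +y edges stand two brown wooden rails, 18 mm thick, rising to 38 mm above the worktop; they meet at its (+x, +y) corner, which points roughly away from the robot. Their inner faces lie at x = 72 mm and y = 72 mm in this frame
- rail_x: The fixed wooden rail along the baseboard's +x edge (inner face looks to the board's -x, at board x = 72 mm). The pose given has the same origin and axes as the baseboard
- rail_y: The fixed wooden rail along the baseboard's +y edge (inner face looks to the board's -y, at board y = 72 mm). The pose given has the same origin and axes as the baseboard
- inside_corner (a point): Where the two rails' inner faces meet, on the baseboard's top; axes as the baseboard's
- square: Loose triangular aluminium try square, about 0.25 kg (0.17 to 0.35), 10 mm thick, lying flat, knob up. Origin on its underside, below the knob. In its frame its outer edges (110 mm legs) lie at x = +37 mm and y = +37 mm, and end at -73 mm; the long side joins the leg ends. Its right-angled corner is notched by 8 mm to clear a frame's corner
- knob (a point): Centre of the square's black knob, 29 mm above the square's underside, axes as the square's. The knob is a 26x26 mm square post from 10 to 48 mm above the underside, its flat sides turned 45 degrees to the square's x and y
- square_corner (a point): The right-angled corner of the square (where the lines of its outer edges cross, at x = y = +37 mm in its frame), on its underside; axes as the square's. It belongs on inside_corner, with x along the board's x and y along the board's y
- feldspar: Loose pink, roughly brick-shaped stone, 51 (x) by 57 (y) by 42 mm high, 0.2 kg or so; it lies on the baseboard inside the corner, in the square's way. Origin at the centre of its underside; grasp it across x, for its y points roughly into the corner or away from it
- dish: Shallow open blue plastic dish, fixed, 120x120 mm outside, walls 5 mm thick and 18 mm high, floor 5 mm; empty. Origin at the centre of its underside on the worktop
- brush: Dust brush lying on the worktop, 36x175x11 mm; bystander. Origin at the centre of its underside
- basalt: Black basalt stone, 84x96x69 mm; bystander. Origin at the centre of its underside
- coral: Pale horn coral fossil standing on its cup, 42x42x66 mm; bystander. Origin at the centre of its underside
There are look-alikes about, which are no part of the job. Leave any purple, red or turquoise look-alike of the feldspar alone.

How it is judged:
On the way, in this order (a step that is already met when the one before it is completed fails the run):
1. the feldspar lies in the dish, let go (x of feldspar in the frame of dish between -0.04 and 0.04 m and y of feldspar in the frame of dish between -0.04 and 0.04 m and z of feldspar in the frame of dish below 0.02 m and linear speed of feldspar below 0.02 m/s and contact force between the fingers and feldspar below 0.1 N), for 0.2 s.
2. the square is pressed home in the corner (x of square_corner in the frame of inside_corner between -0.003 and 0.003 m and contact force between square and rail_x above 1.5 N and y of square_corner in the frame of inside_corner between -0.003 and 0.003 m and contact force between square and rail_y above 1.5 N and z of square_corner in the frame of inside_corner below 0.003 m and angle between square's own z axis and vertical below 0.03 rad and angle between the x axis of square and the x axis of board, either way round below 0.025 rad and contact force between the fingers and square above 2 N and linear speed of square below 0.01 m/s), for 0.5 s.
At the end, for the whole second after the job is handed in: Feldspar at rest in the dish, let go (within 40 mm of its centre per axis). Square flat on the board (3 mm, 0.03 rad), its corner within 3 mm of the inside corner per axis, turned with the board to 0.025 rad, still, over 1.5 N on each rail, fingers holding it (over 2 N) (all of step 1 and all of step 2); the arm keeps its last pose, push and grip.
It fails at once if a bystander (brush, basalt or coral) is moved by more than 10 mm (distance of any of brush, basalt, coral from where it was at the start of the episode above 0.01 m).
It also fails if it takes over 72 s, if anything falls off the work surface, if the arm or the gripper's body presses on something with over 40 N, if the wrist force passes 120 N, or if a joint passes its speed limit or range.

## Working session

There is one attempt and no reset: what is moved stays moved. The work goes in short steps, Python scripts to look and compute and a shell command to move; the robot and the scene stay as the last step left them, time stands still between calls to the robot, and variables do not carry over. Pictures are saved under pics/ and viewed, at most 10 in all, crops included, and the job is handed in when it is done.

```bash
ls; mkdir -p pics
cat > h.py <<'E'
import numpy as np, cv2
from plant import get_state, snapshot, hand_in, grip_point_offset
def snap(n,save=None):
    s=snapshot(n); s['R']=cv2.Rodrigues(np.array(s['rvec'],float))[0]; s['t']=np.array(s['tvec'],float).ravel()
    if save: cv2.imwrite('pics/'+save,s['img'][:,:,::-1])
    return s
def ray(s,uv,z):
    uv=np.atleast_2d(np.array(uv,float)); d=np.c_[uv,np.ones(len(uv))]@np.linalg.inv(s['K']).T@s['R']
    c=-s['R'].T@s['t']; return c+d*((z-c[2])/d[:,2])[:,None]
def cloud(s):
    h,w=s['depth'].shape; v,u=np.mgrid[:h,:w]; D=s['depth']
    p=np.stack([u*D,v*D,D],-1)@np.linalg.inv(s['K']).T
    return (p-s['t'])@s['R']
E
python3 - <<'E'
from h import *
a=snap('scene','scene.png');b=snap('side','side.png')
for s in(a,b): print(-s['R'].T@s['t'])
st=get_state();print(grip_point_offset,st)
E
```

```text
pics
[-0.0547868   0.50287335  0.71413526]
[ 0.58074839 -1.01282525  0.6411252 ]
-0.0187 {'time_s': 0.1, 'joint_positions': array([-1.37009423e+00,  2.21167179e-01,  1.52750648e+00, -1.82209343e-05,
        1.39469217e+00, -1.26076522e-01]), 'qvel': array([-0.00036197, -0.00204488, -0.0038139 , -0.00144724,  0.00109861,
       -0.00020805]), 'tau': array([ 1.78943166e-03, -4.95942235e+01, -3.88519907e+01,  7.02826423e-02,
        5.14760055e-02, -2.37383949e-05]), 'ee_pos': array([ 0.20051232, -0.5913679 ,  0.22152914]), 'eef_rot': array([-8.85635747e-04,  9.86680987e-01,  1.62664821e-01, -4.20352707e-05]), 'force': array([-0.04411626, -0.3226847 ,  0.15583452]), 'ft_torque': array([0.02120521, 0.03699723, 0.01626576]), 'gripper_force': 0.0, 'opening': 0.08743931391437369}
```

View pics/scene.png

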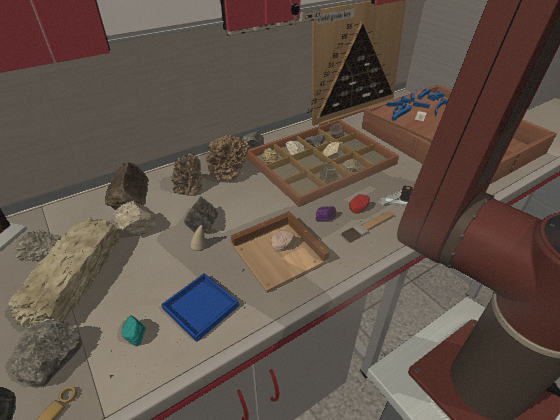

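View pics/side.png

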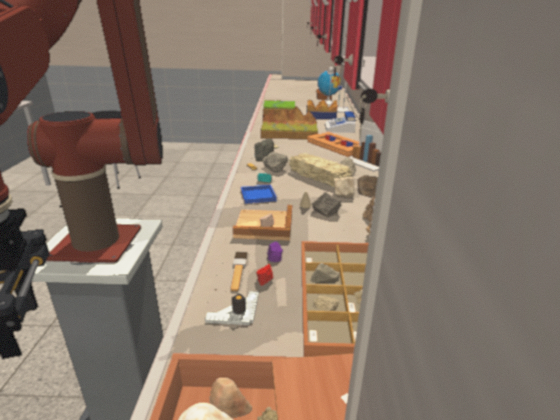

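Candidates for the feldspar in the scene view are pink (283,238) inside the frame, purple (325,213), red (358,204) and turquoise (133,330). Only the pink one fits, by its colour and its place in the corner. The square is at scene (400,195) and side (235,312), and the dish is at (201,306).

```bash
cat > m.py <<'E'
from h import *
a=snap('scene');P=cloud(a)
hsv=cv2.cvtColor(a['img'],cv2.COLOR_RGB2HSV)
def box(p): 
    r=cv2.minAreaRect((p[:,:2]*1000).astype(np.float32)); return np.round(cv2.boxPoints(r)).tolist(),np.round(r[0]),np.round(r[1]),round(r[2],1)
ok=a['depth']>0
dm=(hsv[...,0]>105)&(hsv[...,0]<128)&(hsv[...,1]>150)&ok; dm[:,:140]=0;dm[:260]=0;dm[:,260:]=0
c=max(cv2.findContours(dm.astype(np.uint8),0,1)[0],key=cv2.contourArea)
print('dish',box(ray(a,c[:,0],0.016)))
z=P[...,2]
print('frame z samples',[ (u,v,np.round(P[v,u],3).tolist(),hsv[v,u].tolist()) for u,v in [(283,238),(283,270),(260,265),(290,214),(326,255),(260,226),(310,235)]])
E
python3 m.py
python3 - <<'E'
import cv2
i=cv2.imread('pics/scene.png');j=cv2.imread('pics/side.png')
c=cv2.resize(i[200:300,220:340],None,fx=4.8,fy=4.8,interpolation=3)
cv2.imwrite('pics/c1.png',c)
cv2.imwrite('pics/c2.png',cv2.resize(j[230:340,190:310],None,fx=5,fy=5,interpolation=3))
E
```

```text
dish ([[376.0, 417.0], [406.0, 298.0], [530.0, 329.0], [500.0, 448.0]], array([453., 373.]), array([128., 123.]), 14.2)
frame z samples [(283, 238, [0.501, 0.122, 0.043], [14, 65, 156]), (283, 270, [0.435, 0.166, 0.013], [16, 103, 144]), (260, 265, [0.48, 0.203, 0.012], [17, 100, 143]), (290, 214, [0.57, 0.053, 0.039], [11, 129, 99]), (326, 255, [0.405, 0.06, 0.031], [13, 99, 80]), (260, 226, [0.573, 0.145, 0.039], [12, 130, 102]), (310, 235, [0.475, 0.057, 0.039], [13, 124, 103])]
```

View pics/c1.png

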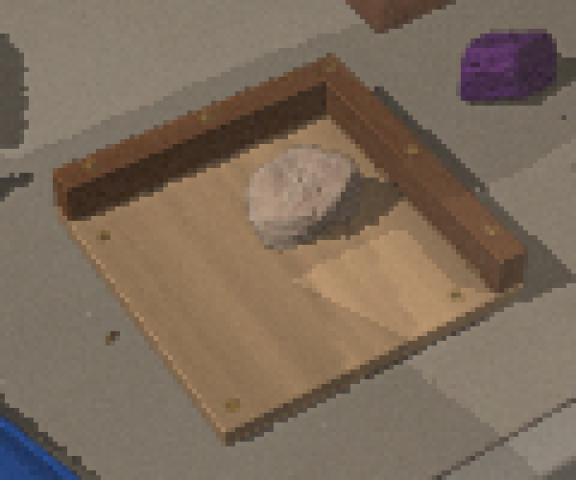

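View pics/c2.png

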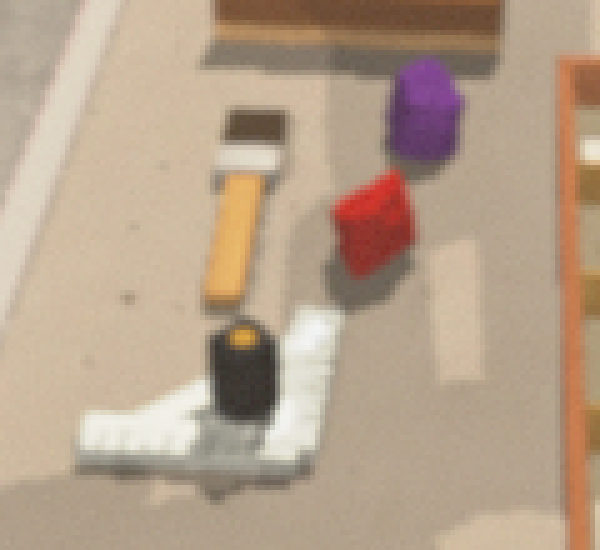

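The crops confirm the pink feldspar in the frame and the square with its knob at side (238,305). The square's right-angled corner is at about side (252,324). Next I work out the poses.

```bash
cat > m2.py <<'E'
from h import *
exec(open('m.py').read().split("print('frame")[0])
f=lambda x,y:(220+x/4.8,200+y/4.8)
top=ray(a,[f(332,55),f(56,172),f(522,252)],.038)*1000
low=ray(a,[f(228,432),f(520,290),f(66,224),f(329,116)],.012)*1000
print('top corner,left,right',top.round());print('low front,right,left,inside corner',low.round())
X,Y=P[...,0],P[...,1]
# rail tops
m=(z>.034)&(z<.042)&ok&(hsv[...,1]>100)&(X>.38)&(X<.65)&(Y>-.02)&(Y<.27)
print('rails n',m.sum(),box(P[m]))
pk=(hsv[...,1]<90)&(z>.02)&(z<.07)&ok; pk[:225]=0;pk[255:]=0;pk[:,:262]=0;pk[:,300:]=0
print('feldspar',pk.sum(),box(P[pk]),'top',box(P[pk&(z>.036)]))
b=snap('side');Q=cloud(b)
g=lambda x,y:(190+x/5,230+y/5)
print('sq corner, left end, right end (z=.01)',(ray(b,[g(312,460),g(80,462),g(340,315),g(85,415)],.01)*1000).round())
print('knob top',(ray(b,[g(243,335)],.048)*1000).round())
i=b['img'].astype(int)
w=(i.min(2)>165)&(np.ptp(i,axis=2)<40)&(b['depth']>0);w[:285]=0;w[330:]=0;w[:,:200]=0;w[:,262:]=0
for q in Q[w][::60]:print(q.round(3))
print('white',w.sum(),box(Q[w]))
E
python3 m2.py
```

```text
dish ([[376.0, 417.0], [406.0, 298.0], [530.0, 329.0], [500.0, 448.0]], array([453., 373.]), array([127., 123.]), 14.2)
top corner,left,right [[580.  48.  38.]
 [583. 224.  38.]
 [403.  55.  38.]]
low front,right,left,inside corner [[407. 228.  12.]
 [400.  55.  12.]
 [570. 227.  12.]
 [562.  62.  12.]]
rails n 688 ([[374.0, 175.0], [436.0, -73.0], [650.0, -19.0], [588.0, 229.0]], array([512.,  78.]), array([221., 256.]), 14.1)
feldspar 360 ([[482.0, 90.0], [520.0, 89.0], [521.0, 150.0], [484.0, 151.0]], array([502., 120.]), array([61., 37.]), 88.5) top ([[482.0, 90.0], [520.0, 89.0], [521.0, 146.0], [484.0, 147.0]], array([502., 118.]), array([57., 37.]), 88.5)
sq corner, left end, right end (z=.01) [[ 504. -333.   10.]
 [ 400. -339.   10.]
 [ 508. -230.   10.]
 [ 396. -308.   10.]]
knob top [[ 469. -294.   48.]]
[ 0.487 -0.224  0.01 ]
[ 0.497 -0.245  0.009]
[ 0.487 -0.269  0.01 ]
[ 0.435 -0.288  0.009]
[ 0.429 -0.3    0.01 ]
[ 0.419 -0.306  0.009]
[ 0.408 -0.313  0.009]
[ 0.494 -0.315  0.011]
[ 0.44  -0.323  0.01 ]
[ 0.434 -0.329  0.01 ]
white 566 ([[389.0, -331.0], [503.0, -334.0], [507.0, -212.0], [392.0, -209.0]], array([ 448., -272.]), array([122., 115.]), 88.3)
```

The board's corner and the square's corner both point along about world −45°, so the square needs little turning. I'll move above the feldspar now.

```bash
R='x'; python3 -m crank '[{"slide":[2.5,-2.87,0],"roll":0},{"slide":[2.5,-2.87,0],"roll":0},{"slide":[2.5,-2.87,0],"roll":0},{"slide":[2.5,-2.87,0],"roll":0},{"slide":[2.5,-2.87,0],"roll":0},{"slide":[2.5,-2.87,0],"roll":0},{"slide":[2.5,-2.87,0],"roll":0},{"slide":[2.5,-2.87,0],"roll":0},{"slide":[2.5,-2.87,0],"roll":0},{"slide":[2.5,-2.87,0],"roll":0}]' 1 30
python3 -m crank '[{"slide":[2.5,-2.87,0],"roll":0},{"slide":[2.5,-2.87,0],"roll":0},{"slide":[2.5,-2.87,0],"roll":0},{"slide":[2.5,-2.87,0],"roll":0},{"slide":[2.5,-2.87,0],"roll":0},{"slide":[2.5,-2.87,0],"roll":0},{"slide":[2.5,-2.87,0],"roll":0},{"slide":[2.5,-2.87,0],"roll":0},{"slide":[2.5,-2.87,0],"roll":0},{"slide":[2.5,-2.87,0],"roll":0}]'
python3 -m crank '[{"slide":[0,0,0],"roll":-7},{"slide":[0,0,0],"roll":-7},{"slide":[0,0,0],"roll":-7},{"slide":[0,0,0],"roll":-7},{"slide":[0,0,0],"roll":-7},{"slide":[0,0,0],"roll":-7},{"slide":[0,0,0],"roll":-7},{"slide":[0,0,0],"roll":-7},{"slide":[0,0,0],"roll":-7},{"slide":[0,0,0],"roll":-7}]'
python3 -m crank '[{"slide":[0,0,0],"roll":-7},{"slide":[0,0,0],"roll":-7},{"slide":[0,0,0],"roll":-7},{"slide":[0,0,0],"roll":-7},{"slide":[0,0,0],"roll":-7},{"slide":[0,0,0],"roll":-7},{"slide":[0,0,0],"roll":-4.3},{"slide":[0,0,0],"roll":0},{"slide":[0,0,0],"roll":0},{"slide":[0,0,0],"roll":0}]'
python3 -c "
from h import *
snap('wrist','w1.png');print(get_state()['joint_positions'])"
```

```text
time_s: 1.08
ee_pos: [0.3455, -0.2381, 0.2227]
eef_rot: [0.0, 0.987, 0.162, 0.0]
force: [1.1, -1.0, -1.0]
opening: 0.0872
gripper_force: 0.0
time_s: 1.92
ee_pos: [0.4902, 0.1143, 0.2227]
eef_rot: [0.0, 0.987, 0.163, 0.0]
force: [0.4, -1.1, 0.4]
opening: 0.0869
gripper_force: 0.0
time_s: 2.75
ee_pos: [0.4898, 0.1122, 0.2225]
eef_rot: [-0.0, 0.713, 0.701, -0.0]
force: [-0.3, -0.4, -0.2]
opening: 0.0873
gripper_force: 0.0
time_s: 3.58
ee_pos: [0.4899, 0.1122, 0.2225]
eef_rot: [0.0, 0.384, 0.923, 0.0]
force: [0.3, -0.3, 0.3]
opening: 0.0871
gripper_force: 0.0
[ 6.81438933e-02 -7.57161494e-02  1.83921851e+00  5.74926181e-05
  1.37809192e+00 -7.15751421e-01]
```

View pics/w1.png

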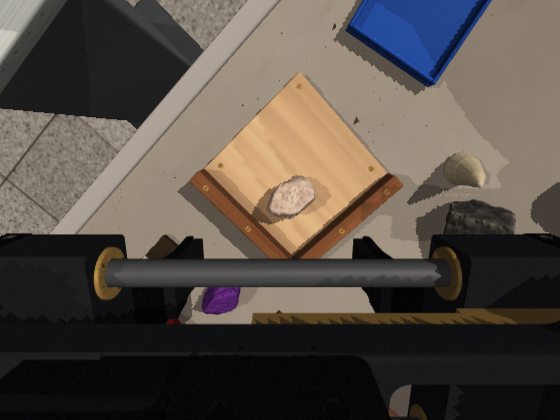

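The wrist view shows the feldspar at (291,197) inside the frame, the inside corner near (292,258), the dish at top right and the coral at (465,170).

```bash
cat > m3.py <<'E'
from h import *
s=snap('wrist');P=cloud(s);hsv=cv2.cvtColor(s['img'],cv2.COLOR_RGB2HSV);z=P[...,2];ok=s['depth']>0
def box(p): 
    r=cv2.minAreaRect((p[:,:2]*1000).astype(np.float32)); return np.round(cv2.boxPoints(r)).tolist(),np.round(r[0],1),np.round(r[1]),round(r[2],1)
roi=np.zeros(z.shape,bool);roi[165:225,258:325]=1
for lo in(.02,.03,.04): 
    m=ok&roi&(z>lo)&(z<.07); print(lo,m.sum(),box(P[m]))
print('zmax',np.percentile(z[m],95))
# board top extents (z~.012) and rails tops
X,Y=P[...,0],P[...,1]
reg=ok&(X>.37)&(X<.62)&(Y>.02)&(Y<.26)
vis=reg.copy();vis[236:]=0
m=vis&(z>.034)&(z<.041)&~roi
r1=m&(X>.55);r2=m&(Y<.08)&(X<.55)
for n,r in(('rail_y',r1),('rail_x',r2)): print(n,r.sum(),box(P[r]))
m=vis&(z>.008)&(z<.016)&(hsv[...,1]>70);print('board',m.sum(),box(P[m]))
E
python3 m3.py
```

```text
0.02 1443 ([[463.0, 88.0], [503.0, 64.0], [544.0, 130.0], [503.0, 155.0]], array([503.1, 109.3]), array([78., 47.]), 58.6)
0.03 1348 ([[484.0, 146.0], [484.0, 88.0], [528.0, 88.0], [528.0, 147.0]], array([506. , 117.2]), array([44., 59.]), 0.5)
0.04 939 ([[484.0, 92.0], [518.0, 86.0], [528.0, 140.0], [494.0, 146.0]], array([506.1, 115.9]), array([55., 35.]), 79.1)
zmax 0.05248516161670202
rail_y 1270 ([[568.0, 114.0], [587.0, 114.0], [589.0, 223.0], [570.0, 224.0]], array([578.5, 168.8]), array([110.,  19.]), 88.7)
rail_x 1287 ([[405.0, 48.0], [516.0, 45.0], [517.0, 63.0], [406.0, 67.0]], array([461. ,  55.7]), array([ 19., 111.]), 88.3)
board 15134 ([[405.0, 65.0], [568.0, 61.0], [572.0, 224.0], [409.0, 228.0]], array([488.8, 144.6]), array([163., 163.]), 88.6)
```

```bash
cat >> m3.py <<'E'
m=ok&roi&(z>.03)&(z<.07);p=P[m][:,:2]*1000
for a in range(0,180,15):
    q=p@[np.cos(np.radians(a)),np.sin(np.radians(a))];print(a,q.min().round(),q.max().round(),np.ptp(q).round())
e=get_state();print(e['ee_pos'])
E
python3 m3.py | tail -13
```

```text
0 484.0 528.0 43.0
15 497.0 545.0 48.0
30 472.0 525.0 54.0
45 411.0 470.0 59.0
60 323.0 385.0 63.0
75 212.0 275.0 63.0
90 87.0 147.0 59.0
105 -45.0 10.0 55.0
120 -175.0 -126.0 49.0
135 -298.0 -252.0 46.0
150 -402.0 -359.0 43.0
165 -478.0 -436.0 42.0
[0.48987585 0.1122084  0.22251948]
```

```bash
python3 -m crank '[{"slide":[0,0,0],"roll":6},{"slide":[0,0,0],"roll":6},{"slide":[0,0,0],"roll":6},{"slide":[0,0,0],"roll":6},{"slide":[0,0,0],"roll":6},{"slide":[0.1,1.88,1],"roll":0},{"slide":[0,0,3],"roll":0},{"slide":[0,0,3],"roll":0},{"slide":[0,0,3],"roll":0},{"slide":[0,0,2],"roll":0}]' 0.85 30
python3 -m crank '[{"slide":[0,0,2],"roll":0},{"slide":[0,0,2],"roll":0},{"slide":[0,0,1.5],"roll":0},{"slide":[0,0,1.5],"roll":0},{"slide":[0,0,1.2],"roll":0},{"slide":[0,0,0],"roll":0},{"slide":[0,0,0],"roll":0},{"slide":[0,0,0],"roll":0},{"slide":[0,0,0],"roll":0},{"slide":[0,0,0],"roll":0}]'
python3 -m crank '[{"slide":[0,0,0],"roll":0},{"slide":[0,0,0],"roll":0},{"slide":[0,0,0],"roll":0},{"slide":[0,0,0],"roll":0},{"slide":[0,0,0],"roll":0},{"slide":[0,0,0],"roll":0},{"slide":[0,0,0],"roll":0},{"slide":[0,0,0],"roll":0},{"slide":[0,0,0],"roll":0},{"slide":[0,0,0],"roll":0}]' 0 30
```

```text
time_s: 4.57
ee_pos: [0.5063, 0.118, 0.0996]
eef_rot: [-0.001, 0.609, 0.793, -0.001]
force: [-0.6, -0.1, -0.9]
opening: 0.074
gripper_force: 0.0
time_s: 5.4
ee_pos: [0.5088, 0.1181, 0.0217]
eef_rot: [0.001, 0.609, 0.793, 0.001]
force: [-0.0, 0.1, 0.4]
opening: 0.074
gripper_force: 0.0
time_s: 6.23
ee_pos: [0.508, 0.1177, 0.0209]
eef_rot: [0.0, 0.609, 0.793, -0.0]
force: [-2.3, -2.8, 4.8]
opening: 0.0456
gripper_force: 27.8
```

```bash
python3 -m crank '[{"slide":[0,0,-2],"roll":0},{"slide":[0,0,-3],"roll":0},{"slide":[0,0,-3],"roll":0},{"slide":[2.5,0.2,0],"roll":0},{"slide":[3,0.2,0],"roll":0},{"slide":[3,0.2,0],"roll":0},{"slide":[3,0.2,0],"roll":0},{"slide":[3,0.2,0],"roll":0},{"slide":[3,0.2,0],"roll":0},{"slide":[3,0.2,0],"roll":0}]'
python3 -m crank '[{"slide":[3,0,0],"roll":0},{"slide":[2.5,0,0],"roll":0},{"slide":[0,0,2],"roll":0},{"slide":[0,0,2],"roll":0},{"slide":[0,0,1.5],"roll":0},{"slide":[0,0,1.2],"roll":0},{"slide":[0,0,1],"roll":0},{"slide":[0,0,0],"roll":0},{"slide":[0,0,0],"roll":0},{"slide":[0,0,0],"roll":0}]'
```

```text
time_s: 7.07
ee_pos: [0.4671, 0.3211, 0.0997]
eef_rot: [-0.0, 0.609, 0.793, -0.0]
force: [-0.4, -0.3, -1.8]
opening: 0.0409
gripper_force: 29.3
time_s: 7.9
ee_pos: [0.4546, 0.3731, 0.0244]
eef_rot: [0.0, 0.609, 0.793, 0.001]
force: [-0.1, 0.5, -1.3]
opening: 0.0408
gripper_force: 29.3
```

```bash
python3 -m crank '[{"slide":[0,0,0.5],"roll":0},{"slide":[0,0,0.4],"roll":0},{"slide":[0,0,0],"roll":0},{"slide":[0,0,0],"roll":0},{"slide":[0,0,0],"roll":0},{"slide":[0,0,0],"roll":0},{"slide":[0,0,0],"roll":0},{"slide":[0,0,0],"roll":0},{"slide":[0,0,0],"roll":0},{"slide":[0,0,0],"roll":0}]'
python3 -m crank '[{"slide":[0,0,0],"roll":0},{"slide":[0,0,0],"roll":0},{"slide":[0,0,0],"roll":0},{"slide":[0,0,0],"roll":0},{"slide":[0,0,0],"roll":0},{"slide":[0,0,0],"roll":0},{"slide":[0,0,-1.5],"roll":0},{"slide":[0,0,-3],"roll":0},{"slide":[0,0,-4],"roll":0},{"slide":[0,0,-4],"roll":0}]' 0.75 30
python3 -m crank '[{"slide":[-3,0,-2],"roll":0},{"slide":[-3,0,-2],"roll":0},{"slide":[-3,0,-2],"roll":0},{"slide":[-3,0,0],"roll":0},{"slide":[-3,0,0],"roll":0},{"slide":[-3,0,0],"roll":0},{"slide":[-3,0,0],"roll":0},{"slide":[-3,0,0],"roll":0},{"slide":[-3,0,0],"roll":0},{"slide":[-3,0,0],"roll":0}]'
python3 - <<'E'
from h import *
s=snap('scene','scene2.png');P=cloud(s);X,Y,z=P[...,0],P[...,1],P[...,2]
hsv=cv2.cvtColor(s['img'],cv2.COLOR_RGB2HSV)
m=(s['depth']>0)&(abs(X-.453)<.055)&(abs(Y-.373)<.055)&(z>.022)&(z<.08)
p=P[m];print(m.sum(),p.min(0),p.max(0),p.mean(0))
E
```

```text
time_s: 8.73
ee_pos: [0.4561, 0.3726, 0.0176]
eef_rot: [0.001, 0.609, 0.793, 0.001]
force: [-1.9, -8.2, 13.6]
opening: 0.0408
gripper_force: 30.2
time_s: 9.57
ee_pos: [0.4527, 0.3722, 0.1394]
eef_rot: [-0.001, 0.609, 0.794, -0.002]
force: [1.0, 0.6, 0.2]
opening: 0.0651
gripper_force: 0.0
time_s: 10.4
ee_pos: [0.5318, 0.0817, 0.1995]
eef_rot: [-0.0, 0.609, 0.794, 0.0]
force: [1.0, 1.0, -0.5]
opening: 0.0652
gripper_force: 0.0
443 [0.4272452  0.34784198 0.02212305] [0.46415393 0.40920812 0.04796797] [0.44551428 0.38035988 0.03467091]
```

The feldspar is in the dish, centred near (446,378), against a dish centre of (453,373). Next I move above the square.

```bash
python3 -m crank '[{"slide":[-3,-1.53,0],"roll":0},{"slide":[-3,-1.53,0],"roll":0},{"slide":[-3,-1.53,0],"roll":0},{"slide":[-3,-1.53,0],"roll":0},{"slide":[-3,-1.53,0],"roll":0},{"slide":[-3,-1.53,0],"roll":0},{"slide":[-3,-1.53,0],"roll":0},{"slide":[-3,-1.53,0],"roll":0},{"slide":[-3,-1.53,0],"roll":0},{"slide":[-3,-1.53,0],"roll":0}]'
python3 -m crank '[{"slide":[-3,-1.53,0],"roll":0},{"slide":[-3,-1.53,0],"roll":0},{"slide":[0,0,0],"roll":7},{"slide":[0,0,0],"roll":7},{"slide":[0,0,0],"roll":7},{"slide":[0,0,0],"roll":7},{"slide":[0,0,0],"roll":7},{"slide":[0,0,0],"roll":7},{"slide":[0,0,0],"roll":7},{"slide":[0,0,0],"roll":7}]'
python3 -m crank '[{"slide":[0,0,0],"roll":4},{"slide":[0,0,0],"roll":0},{"slide":[0,0,0],"roll":0},{"slide":[0,0,0],"roll":0},{"slide":[0,0,0],"roll":0},{"slide":[0,0,0],"roll":0},{"slide":[0,0,0],"roll":0},{"slide":[0,0,0],"roll":0},{"slide":[0,0,0],"roll":0},{"slide":[0,0,0],"roll":0}]' 0.6 40
python3 - <<'E'
from h import *
s=snap('wrist','w2.png')
E
```

```text
time_s: 11.28
ee_pos: [0.4611, -0.2477, 0.1995]
eef_rot: [0.0, 0.609, 0.793, 0.0]
force: [-0.7, -0.8, 0.5]
opening: 0.0653
gripper_force: 0.0
time_s: 12.12
ee_pos: [0.4478, -0.312, 0.1993]
eef_rot: [-0.0, 0.911, 0.412, -0.0]
force: [-0.9, -0.1, -0.3]
opening: 0.0653
gripper_force: 0.0
time_s: 12.95
ee_pos: [0.4477, -0.3122, 0.1995]
eef_rot: [-0.0, 0.924, 0.383, 0.0]
force: [0.1, -0.3, -0.4]
opening: 0.0523
gripper_force: 0.0
```

View pics/w2.png

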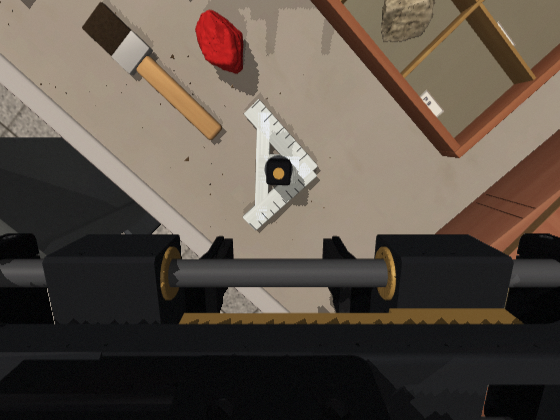

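The wrist view shows the square with its corner at (318,168), leg ends at (255,103) and (252,228), and the knob's top dot at (278,173). The brush handle's end at (215,132) stays clear.

```bash
cat > m4.py <<'E'
from h import *
s=snap('wrist');i=s['img'].astype(int);hsv=cv2.cvtColor(s['img'],cv2.COLOR_RGB2HSV)
roi=np.zeros(i.shape[:2],bool);roi[92:234,236:326]=1
w=roi&(i.min(2)>150)&(hsv[...,1]<30)
cn=np.vstack([c for c in cv2.findContours(w.astype(np.uint8),0,1)[0] if cv2.contourArea(c)>30])
h=cv2.convexHull(cn);ap=cv2.approxPolyDP(h,2,True)[:,0]
p=ray(s,ap,.010)[:,:2]*1000
for k in range(len(p)):
    d=p[(k+1)%len(p)]-p[k];print(ap[k],p[k].round(1),'edge',np.hypot(*d).round(),np.degrees(np.arctan2(d[1],d[0])).round(1))
k=roi&(i.max(2)<60);print('knob',k.sum())
o=roi&(hsv[...,0]<30)&(hsv[...,1]>150)&(i[...,0]>120);v,u=np.nonzero(o);v,u=v[(u<300)],u[u<300]
print('dot',u.mean(),v.mean(),len(u),(ray(s,[[u.mean(),v.mean()]],.048)*1000).round(1),get_state()['ee_pos'])
cv2.imwrite('pics/mask.png',w[80:240,220:340].astype(np.uint8)*255)
E
python3 m4.py
```

```text
[258  99] [ 507.7 -222.9] edge 98.0 -92.0
[316 164] [ 504.3 -321.2] edge 13.0 -133.1
[316 175] [ 495.4 -330.6] edge 98.0 177.4
[256 228] [ 397.7 -326.1] edge 20.0 95.8
[243 218] [ 395.6 -305.8] edge 123.0 42.9
[244 113] [ 485.8 -222.1] edge 22.0 -2.1
knob 550
dot 278.13861386138615 173.0 101 [[ 468.6 -293.8   48. ]] [ 0.4476555  -0.3122606   0.19952394]
```

```bash
python3 -m crank '[{"slide":[0,0,0],"roll":2.3},{"slide":[1.4,0,0],"roll":0},{"slide":[1.4,0.06,0],"roll":0},{"slide":[0,0,3],"roll":0},{"slide":[0,0,3],"roll":0},{"slide":[0,0,3],"roll":0},{"slide":[0,0,3],"roll":0},{"slide":[0,0,0],"roll":0},{"slide":[0,0,0],"roll":0},{"slide":[0,0,0],"roll":0}]'
python3 -m crank '[{"slide":[0,0,2],"roll":0},{"slide":[0,0,2],"roll":0},{"slide":[0,0,1.5],"roll":0},{"slide":[0,0,0.9],"roll":0},{"slide":[0,0,0],"roll":0},{"slide":[0,0,0],"roll":0},{"slide":[0,0,0],"roll":0},{"slide":[0,0,0],"roll":0},{"slide":[0,0,0],"roll":0},{"slide":[0,0,0],"roll":0}]'
python3 -m crank '[{"slide":[0,0,0],"roll":0},{"slide":[0,0,0],"roll":0},{"slide":[0,0,0],"roll":0},{"slide":[0,0,0],"roll":0},{"slide":[0,0,0],"roll":0},{"slide":[0,0,0],"roll":0},{"slide":[0,0,0],"roll":0},{"slide":[0,0,0],"roll":0},{"slide":[0,0,0],"roll":0},{"slide":[0,0,0],"roll":0}]' 0 40
```

```text
time_s: 13.88
ee_pos: [0.4695, -0.2944, 0.0812]
eef_rot: [0.001, 0.931, 0.364, 0.0]
force: [-0.7, 0.1, 0.5]
opening: 0.052
gripper_force: 0.0
time_s: 14.72
ee_pos: [0.4692, -0.294, 0.0164]
eef_rot: [0.001, 0.931, 0.364, 0.0]
force: [-0.9, 0.5, -0.4]
opening: 0.0525
gripper_force: 0.0
time_s: 15.55
ee_pos: [0.4686, -0.2936, 0.0155]
eef_rot: [-0.0, 0.931, 0.364, -0.0]
force: [-0.5, 1.1, 0.9]
opening: 0.0256
gripper_force: 40.0
```

```bash
python3 -m crank '[{"slide":[0,0,-2],"roll":0},{"slide":[0,0,-3.5],"roll":0},{"slide":[0,0,-3.5],"roll":0},{"slide":[2.6,-2.23,0],"roll":0},{"slide":[2.6,-2.23,0],"roll":0},{"slide":[2.6,-2.23,0],"roll":0},{"slide":[2.6,-2.23,0],"roll":0},{"slide":[2.6,-2.23,0],"roll":0},{"slide":[2.6,-2.23,0],"roll":0},{"slide":[2.6,-2.23,0],"roll":0}]' 0 60
python3 -m crank '[{"slide":[2.6,-2.23,0],"roll":0},{"slide":[2.6,-2.23,0],"roll":0},{"slide":[2.6,-2.23,0],"roll":0},{"slide":[2.6,-2.23,0],"roll":0},{"slide":[2.6,-2.23,0],"roll":0},{"slide":[0,0,0],"roll":-0.8},{"slide":[0,0,0],"roll":0},{"slide":[0,0,0],"roll":0},{"slide":[0,0,0],"roll":0},{"slide":[0,0,0],"roll":0}]'
python3 - <<'E'
from h import *
s=snap('wrist','w3.png')
E
```

```text
time_s: 16.38
ee_pos: [0.496, -0.0539, 0.1051]
eef_rot: [-0.0, 0.931, 0.364, -0.0]
force: [0.1, -0.7, -3.1]
opening: 0.0257
gripper_force: 60.0
time_s: 17.22
ee_pos: [0.5162, 0.1133, 0.1053]
eef_rot: [0.0, 0.929, 0.37, -0.0]
force: [-0.6, 0.1, -3.1]
opening: 0.0257
gripper_force: 60.0
```

View pics/w3.png

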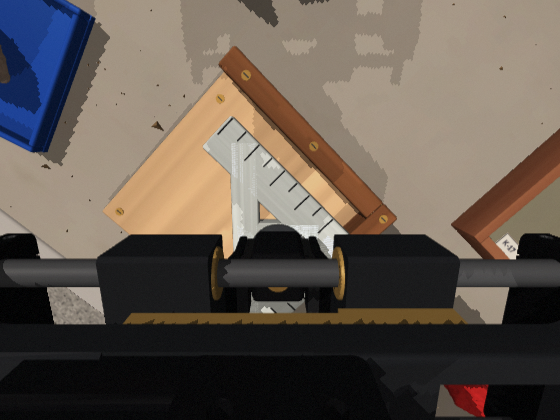

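The square hangs level over the board with its leg nearly parallel to rail_y at upper right. I'll check the angle between the two edges.

```bash
cat > m5.py <<'E'
from h import *
s=snap('wrist');P=cloud(s)
zq=get_state()['ee_pos'][2]-.0145+.01+.0
P=P[:232][s['depth'][:232]>0];X,Y,z=P.T
def fit(m,lab):
    p=P[m]; e=[]
    for y in np.arange(p[:,1].min()+.006,p[:,1].max()-.006,.004):
        q=p[abs(p[:,1]-y)<.002]
        if len(q)>3: e.append((y,q[:,0].max(),q[:,0].min()))
    e=np.array(e)
    for k,n in((1,'max'),(2,'min')):
        c=np.polyfit(e[:,0],e[:,k],1);r=e[:,k]-np.polyval(c,e[:,0]);g=abs(r)<.002;c=np.polyfit(e[g,0],e[g,k],1)
        print(lab,n,g.sum(),'tilt deg',np.degrees(np.arctan(c[0])).round(2),'x at y=.10:',np.polyval(c,.1).round(4),'y range',e[:,0].min().round(3),e[:,0].max().round(3))
fit((z>.034)&(z<.042)&(X>.55)&(X<.61)&(Y>.03)&(Y<.25),'rail')
fit((abs(z-zq)<.008)&(X>.52)&(X<.6)&(Y>.08)&(Y<.2),'square');q=P[(abs(z-zq)<.008)&(X>.52)&(Y>.08)&(Y<.2)];print('zsq',np.median(q[:,2]),zq, 'leg plane slope',np.linalg.lstsq(np.c_[q[:,:2],np.ones(len(q))],q[:,2],rcond=None)[0][:2])
E
python3 m5.py
```

```text
rail max 42 tilt deg 1.45 x at y=.10: 0.5862 y range 0.05 0.214
rail min 29 tilt deg 2.09 x at y=.10: 0.5678 y range 0.05 0.214
square max 22 tilt deg 1.6 x at y=.10: 0.5537 y range 0.094 0.178
square min 3 tilt deg -11.28 x at y=.10: 0.5354 y range 0.094 0.178
zsq 0.10025604867004546 0.10098863577928066 leg plane slope [-0.01199564 -0.00039935]
```

```bash
python3 -m crank '[{"slide":[0,0,2],"roll":0},{"slide":[0,0,2],"roll":0},{"slide":[0,0,1.5],"roll":0},{"slide":[0,0,1],"roll":0},{"slide":[0,0,0.5],"roll":0},{"slide":[0,0,0.3],"roll":0},{"slide":[0,0,0.2],"roll":0},{"slide":[0,0,0.1],"roll":0},{"slide":[0,0,0],"roll":0},{"slide":[0,0,0],"roll":0}]'
python3 -m crank '[{"slide":[0,0,0.1],"roll":0},{"slide":[0,0,0.1],"roll":0},{"slide":[0,0,0],"roll":0},{"slide":[0,0.3,0],"roll":0},{"slide":[0,0.3,0],"roll":0},{"slide":[0,0.3,0],"roll":0},{"slide":[0,0.3,0],"roll":0},{"slide":[0,0.2,0],"roll":0},{"slide":[0,0,0],"roll":0},{"slide":[0,0,0],"roll":0}]'
```

```text
time_s: 18.15
ee_pos: [0.517, 0.1147, 0.0303]
eef_rot: [0.0, 0.929, 0.371, 0.001]
force: [-0.2, -0.7, -2.8]
opening: 0.0254
gripper_force: 60.0
time_s: 18.98
ee_pos: [0.526, 0.1043, 0.0275]
eef_rot: [-0.0, 0.929, 0.371, -0.0]
force: [-0.3, 0.0, -2.8]
opening: 0.0255
gripper_force: 60.0
```

```bash
python3 -m crank '[{"slide":[0,0,0.1],"roll":0},{"slide":[0,0,0.05],"roll":0},{"slide":[0,0,0],"roll":0},{"slide":[0,0.2,0],"roll":0},{"slide":[0,0.2,0],"roll":0},{"slide":[0,0,0],"roll":0},{"slide":[0,0,0],"roll":0},{"slide":[0,0,0],"roll":0},{"slide":[0,0,0],"roll":0},{"slide":[0,0,0],"roll":0}]'
python3 -m crank '[{"slide":[0,0.1,0],"roll":0},{"slide":[0,0.1,0],"roll":0},{"slide":[0,0,0],"roll":0},{"slide":[0,0,0],"roll":0},{"slide":[0,0,0],"roll":0},{"slide":[0,0,0],"roll":0},{"slide":[0,0,0],"roll":0},{"slide":[0,0,0],"roll":0},{"slide":[0,0,0],"roll":0},{"slide":[0,0,0],"roll":0}]'
python3 -c "
from h import *
s=get_state();print(s['ft_torque'],s['force'])"
```

```text
time_s: 19.82
ee_pos: [0.5293, 0.1021, 0.0274]
eef_rot: [-0.0, 0.929, 0.371, 0.001]
force: [-3.3, 1.0, 7.0]
opening: 0.0255
gripper_force: 60.0
time_s: 20.65
ee_pos: [0.5305, 0.101, 0.0274]
eef_rot: [-0.0, 0.929, 0.371, 0.001]
force: [-3.7, 3.1, 6.6]
opening: 0.0254
gripper_force: 60.0
[ 0.44080135  0.57412265 -0.00722953] [-3.67239793  3.1029965   6.63264224]
```

```bash
for i in 1 ; do python3 -m crank '[{"slide":[0,0.1,0],"roll":0},{"slide":[0,0.1,0],"roll":0},{"slide":[0,0,0],"roll":0},{"slide":[0,0,0],"roll":0},{"slide":[0,0,0],"roll":0},{"slide":[0,0,0],"roll":0},{"slide":[0,0,0],"roll":0},{"slide":[0,0,0],"roll":0},{"slide":[0,0,0],"roll":0},{"slide":[0,0,0],"roll":0}]'; done
python3 -m crank '[{"slide":[0,0.1,0],"roll":0},{"slide":[0,0.1,0],"roll":0},{"slide":[0,0,0],"roll":0},{"slide":[0,0,0],"roll":0},{"slide":[0,0,0],"roll":0},{"slide":[0,0,0],"roll":0},{"slide":[0,0,0],"roll":0},{"slide":[0,0,0],"roll":0},{"slide":[0,0,0],"roll":0},{"slide":[0,0,0],"roll":0}]'
python3 -c "
from h import *
s=get_state();print(s['ft_torque'],s['force'])"
```

```text
time_s: 21.48
ee_pos: [0.5307, 0.1008, 0.0274]
eef_rot: [-0.002, 0.929, 0.371, -0.0]
force: [-8.7, 7.9, 11.6]
opening: 0.0256
gripper_force: 60.0
time_s: 22.32
ee_pos: [0.5307, 0.1007, 0.0275]
eef_rot: [-0.003, 0.929, 0.371, -0.001]
force: [-13.9, 13.8, 17.0]
opening: 0.0255
gripper_force: 60.0
[1.92381958 2.1492545  0.10855894] [-13.86332725  13.83640942  17.02914839]
```

```bash
sed -i 's/(X>.52)&(X<.6)&(Y>.08)&(Y<.2)/(X>.5)\&(X<.575)\&(Y>.08)\&(Y<.2)/' m5.py; python3 m5.py; python3 -c "
from h import *
s=snap('wrist');cv2.imwrite('pics/w4.png',s['img'][40:300,120:480,::-1].repeat(2,0).repeat(2,1))"
```

```text
rail max 36 tilt deg 1.44 x at y=.10: 0.5862 y range 0.074 0.214
rail min 34 tilt deg 1.22 x at y=.10: 0.5687 y range 0.074 0.214
square max 21 tilt deg 1.57 x at y=.10: 0.5671 y range 0.086 0.166
square min 2 tilt deg -3.71 x at y=.10: 0.5423 y range 0.086 0.166
zsq 0.02245589843831413 0.02300313674497483 leg plane slope [ 0.00129537 -0.00019323]
```

View pics/w4.png

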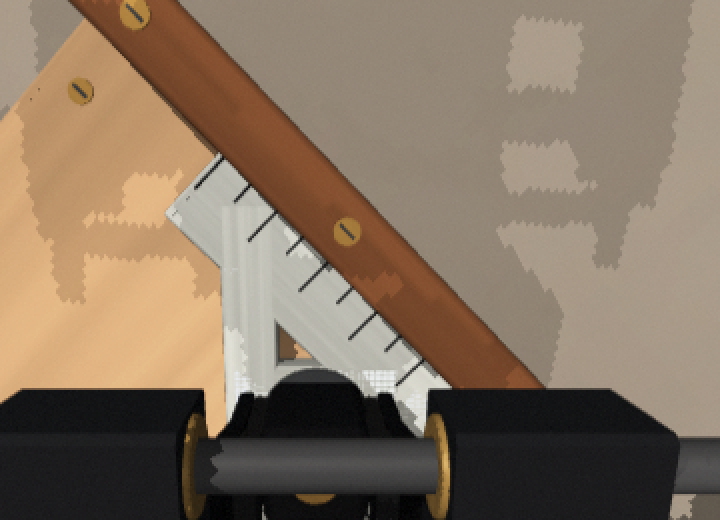

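Against rail_y the square is flush and flat. To confirm it bears on rail_x too, I'll ease the down-force and nudge toward world −y.

```bash
python3 -m crank '[{"slide":[0,0,-0.1],"roll":0},{"slide":[0,0,0],"roll":0},{"slide":[0,0,0],"roll":0},{"slide":[-0.07,0.07,0],"roll":0},{"slide":[-0.07,0.07,0],"roll":0},{"slide":[0,0,0],"roll":0},{"slide":[0,0,0],"roll":0},{"slide":[0,0,0],"roll":0},{"slide":[0,0,0],"roll":0},{"slide":[0,0,0],"roll":0}]'
python3 -m crank '[{"slide":[0,0,0],"roll":0},{"slide":[0,0,0],"roll":0},{"slide":[0,0,0],"roll":0},{"slide":[0,0,0],"roll":0},{"slide":[0,0,0],"roll":0},{"slide":[0,0,0],"roll":0},{"slide":[0,0,0],"roll":0},{"slide":[0,0,0],"roll":0},{"slide":[0,0,0],"roll":0},{"slide":[0,0,0],"roll":0}]'
python3 -c "
from h import *
s=get_state();print(s['ft_torque'],s['force'],s['ee_pos'],s['eef_rot'],s['joint_positions'])"
```

```text
time_s: 23.25
ee_pos: [0.5307, 0.1003, 0.0276]
eef_rot: [-0.004, 0.929, 0.371, -0.0]
force: [-9.0, 18.9, 7.8]
opening: 0.0258
gripper_force: 60.0
time_s: 24.08
ee_pos: [0.5307, 0.1003, 0.0276]
eef_rot: [-0.004, 0.929, 0.371, -0.0]
force: [-9.0, 18.5, 10.2]
opening: 0.0256
gripper_force: 60.0
[3.11723116 1.45676296 0.01863865] [-9.00146126 18.53404759 10.24016559] [0.53071007 0.10025046 0.02763488] [-4.11871342e-03  9.28713457e-01  3.70775129e-01 -3.94435321e-04] [0.03584639 0.25096704 1.88947923 0.00887306 1.00468505 0.84217651]
```

```bash
python3 -m crank '[{"slide":[0.1,0.1,0],"roll":0},{"slide":[0.05,0.05,0],"roll":0},{"slide":[0,0,0],"roll":0},{"slide":[0,0,0],"roll":0},{"slide":[0,0,0],"roll":0},{"slide":[0,0,0],"roll":0},{"slide":[0,0,0],"roll":0},{"slide":[0,0,0],"roll":0},{"slide":[0,0,0],"roll":0},{"slide":[0,0,0],"roll":0}]'
python3 -m crank '[{"slide":[0,0,0],"roll":0},{"slide":[0,0,0],"roll":0},{"slide":[0,0,0],"roll":0},{"slide":[0,0,0],"roll":0},{"slide":[0,0,0],"roll":0},{"slide":[0,0,0],"roll":0},{"slide":[0,0,0],"roll":0},{"slide":[0,0,0],"roll":0},{"slide":[0,0,0],"roll":0},{"slide":[0,0,0],"roll":0}]'
python3 m5.py
```

```text
time_s: 24.92
ee_pos: [0.5307, 0.1003, 0.0276]
eef_rot: [-0.005, 0.929, 0.371, -0.003]
force: [-18.9, 18.8, 17.4]
opening: 0.0256
gripper_force: 60.0
time_s: 25.75
ee_pos: [0.5307, 0.1002, 0.0276]
eef_rot: [-0.005, 0.929, 0.371, -0.003]
force: [-17.8, 19.8, 17.2]
opening: 0.0256
gripper_force: 60.0
rail max 37 tilt deg 1.45 x at y=.10: 0.5862 y range 0.072 0.216
rail min 35 tilt deg 1.14 x at y=.10: 0.5688 y range 0.072 0.216
square max 20 tilt deg 1.52 x at y=.10: 0.5671 y range 0.086 0.162
square min 2 tilt deg -9.22 x at y=.10: 0.542 y range 0.086 0.162
zsq 0.022687188997518017 0.02311112091532601 leg plane slope [-0.00098047  0.00481725]
```

The square is flat, aligned to about 0.1°, blocked against both rails with about 18 N on each axis, and still. I'm handing in.

```bash
python3 -c "
from h import *
print(hand_in())"
```

```text
the job is handed in; nothing more can be done
None
```

I handed the job in at about 26 s. The feldspar lies let go in the dish, and the square is held flat and pressed into the corner with about 18 N toward each rail. The hand-in gave no verdict, and I did not re-measure the bystanders, though every move was planned clear of them.

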